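# Run the wing nut onto the spice stand

## Task

Put the wing nut on the threaded post of the two-tier spice stand: set it square on the post, turn it backward (anticlockwise seen from above) until the thread start drops in, then forward (clockwise) to run it down. Tighten it snugly, so that it holds the upper tray about 2 to 3 mm down on its springy mount, without overtightening, without forcing or jamming it, and without disturbing the jars and tins; then let go.

Things in the scene. Friction and masses are not known exactly. Their poses are not given: they have to be found in the camera images.
- nut_mid (a point): Grey plastic wing nut, about 75 g, standing bore down on the counter, 65 mm high; this point is on its axis half-way up, 32.5 mm above its underside; z up its axis. Lower 39 mm: a round cap, diameter 56 mm. Yaw random.
- nut_fin (a point): Where to grip the nut: on its axis, 52 mm above its underside, in the middle of the upright fin (two wings in one) that stands 39 to 65 mm above the underside. Fin: 12 mm thick along y, about 65 mm long along x, flat-sided in the middle.
- nut: The nut again; origin at the centre of its underside, axes as nut_mid. Its blind bore (44 mm wide, 35 mm deep, open below) has three pins 120 degrees apart, 4 mm above the underside, that run in the post's threads.
- stand: The two-tier spice stand, fixed; origin at the centre of its foot. Round wooden trays: lower 210 mm across, on the counter; upper 160 mm across, low rim. An aluminium threaded post stands 29 mm up out of the upper tray. Contact forces between nut and stand that add up to more than 60 N are forcing it.
- stand_seat (a point): On the post's axis, level with the unpressed upper tray's top face, 125 mm above the counter; z up. After the drop, about 125 to 145 degrees of turning forward bring the nut's underside down to here, then come some 20 degrees of play, then every 12 degrees press the tray about 1 mm further down. The thread holds by itself when let go.
- post_face (a point): On the post's axis, level with its flat end face, 22 mm above stand_seat; a tapered tip, 18 mm wide at its top, rises 7 mm more and centres the nut. Three blunt right-handed threads (40 mm across, 28.5 mm per turn) have mouths in this face, 120 degrees apart; where, no listed pose tells. An unstarted nut's underside rests 20 mm above stand_seat (25 mm if its pins are on the stops).
- post_tip (a point): Top of the post, 29 mm above stand_seat. Nut turned backward (anticlockwise), at most 120 degrees: its pins meet small stops at the mouths and it drops 7 to 8 mm by its weight or a light push, underside then 11 to 13 mm above stand_seat. If it hangs on the stops, ease it forward a few degrees. Turned forward before it drops, it jams against the stops.
- tray (a joint): How far the upper tray is pressed down on its springy mount, m: 0 unpressed, bottoms out at 0.006. It takes 1.5 N to start moving and 2.5 N per mm more. 0.002 to 0.003 is snug (0.001 to 0.0045 will do); above 0.005 is overtightened.
- spice_a: Small spice jar, diameter 42 mm, 75 mm high, standing on the lower tray; origin at the centre of its underside. Leave alone.
- spice_b: A second such spice jar on the lower tray, across from the first. Leave alone.
- tin: Tin, diameter 72 mm, 60 mm high, on the counter beyond the work; origin at the centre of its underside. Leave alone.
- jar: Amber glass jar with steel lid, diameter 68 mm, 85 mm high, on the counter beyond the work; origin at the centre of its underside. Leave alone.
Things that resemble listed ones, but are neither listed nor needed, are in the scene too. What is shaped like the nut but red is not meant.

How it is judged:
On the way, in this order (a step that is already met when the one before it is completed fails the run):
1. the nut is set on the post, upright and centred (horizontal distance between nut_mid and stand_seat below 0.005 m and z of nut_mid in the frame of stand_seat below 0.06 m and angle between nut_mid's own z axis and vertical below 0.12 rad), for 0.2 s.
2. the nut is run down until it presses the upper tray down (value of joint tray above 0.001 m and z of nut_mid in the frame of stand_seat below 0.0325 m), for 0.2 s.
At the end, for the whole second after the job is handed in: The nut, let go and at rest, is upright (within 0.1 rad) and centred (within 5 mm) on the post, screwed down onto the upper tray so that it holds the tray pressed 1 to 4.5 mm below its free height (all of step 2 and value of joint tray below 0.0045 m and horizontal distance between nut_mid and stand_seat below 0.005 m and angle between nut_mid's own z axis and vertical below 0.1 rad and linear speed of nut below 0.01 m/s and velocity of joint tray below 0.002 m/s); the robot touches nothing.
It fails at once if the nut is overtightened: the upper tray is pressed more than 5 mm down (value of joint tray above 0.005 m).
It fails at once if the nut is forced: the contact forces between nut and stand add up to more than 60 N (contact force between nut and stand above 60 N).
It fails at once if a jar or tin is disturbed (moved more than 15 mm) (distance of any of spice_a, spice_b, tin, jar from where it was at the start of the episode above 0.015 m).
It also fails if it takes over 72 s, if anything falls off the work surface, if the arm or the gripper's body presses on something with over 40 N, if the wrist force passes 120 N, or if a joint passes its speed limit or range.

## Robot

A 6-joint arm with a two-finger parallel gripper is mounted at the origin on the work surface. World frame = base frame: x ahead of the robot, y to its left, z up, the work surface at z = 0. Lengths are in m, angles in rad, forces in N, time in s.
With the tool pointing down it reaches from about 0.3 to 0.775 m from the base axis. Payload 14.6 kg.
Tool frame: the origin (TCP) lies at the very end of the fingers, on their centre line; the grasp point (between the pads) lies 19 mm behind it; z points along the fingers, y is the line along which they close (so a half turn about z gives the same grasp; the last joint's range is limited). The gripper opens to 85 mm and grips with 20 to 120 N. Pads are 22 mm wide; open, the fingers measure 114 mm over their backs; the gripper's body (76 mm by 85 mm) begins 54 mm behind the grasp point. The pads swing forward as they close: fully open they stand 13 mm farther back than shut.
Start: joints at [1.126, 0.3, 1.521, -0, 1.321, -0.067], TCP at [0.203, 0.511, 0.231] pointing down, gripper open.
Joint ranges: [-3.03, 3.03], [-0.79, 2.21], [0.23, 2.52], [-1.04, 4.18], [0, 3.07], [-2.55, 2.55]. Speed limits (rad/s): [2.22, 2.22, 2.57, 3.14, 3.14, 3.14].

## Interface

Orientations are given as a unit quaternion [w, x, y, z].
In Python, from rig import readout, eyes, finish_job gives the robot as it stands. The module is installed in compiled form; this text tells all that it offers.
- The arm moves only by the tool jog_arm, never from a script. Its argument "steps" is a list that holds one entry, the list of rows, each a list of 7 numbers: the shift along the tool's x, y, z in m, then the turn, a rotation vector about the tool's x, y, z in rad, then the closure, from 0 (fully open) to 1 (shut). A call has 1 to 5 rows; each row is the pose to reach, as a shift and turn from the pose commanded when the call began, along the tool's axes at that moment; what a row does not reach only later rows make up. A row lasts 1/8 s, in which the tool goes at most 62.5 mm and 10.7 degrees, less where a joint would pass 70% of its speed; a pose out of reach is approached as far as the arm can. A call with a gripper value outside its range is refused whole. The fingers move at their own pace and stop on an object; "grip_force" is the grip in N (left out, the last holds). Time passes only in rows, so rows that repeat a pose let the fingers close. It gives the time, the measured TCP pose, the force, the opening and the grip force at its end, in the units of the state.
- readout.get_state(): the state, without advancing time (a new reading comes with each control period).
- eyes.grab_frame(name): name is "scene" or "top" or "wrist"; returns the picture (420x560x3 uint8, red, green, blue); there is no depth.
- eyes.camera_params(name): a dict with "fx", "fy", "cx", "cy" (pixels), "R" (3x3) and "t" (3): a world point X has camera coordinates R X + t; the wrist camera has in their place "hand_eye" (4x4, takes a point from camera to tool coordinates, whose origin is the TCP and whose axes are the flange's). Camera axes: x right, y down, z forward; pixel columns grow to the right and rows downward; lengths in m; the calibration is good to about 2 mm. A picture is of the moment at which its call begins: read the wrist's pose just before it. camera_params takes no time and is no camera call.
- finish_job(): hands the job in; it is judged then, once.
The state is a dict: "clock": time; "q": joint angles; "dq": joint speeds; "joint_efforts": joint torques, N m; "tcp_pos": TCP position; "ee_rot": TCP orientation; "contact_force": force on the tool from outside, world axes, zero at the start; "moment": the same for the moment, N m; "width": finger opening in m; "grip_force": force on a finger pad.
Only numpy, scipy, OpenCV 4.12 (cv2) and the standard library are available. Lean on these libraries where they do the work, as an engineer would, in place of code of your own. Each camera call takes 0.05 s, during which the arm holds its last target. There are 200 camera calls.

## Working session

There is one attempt and no reset: what is moved stays moved. The work goes in short steps, Python scripts to look and compute and a tool call to move; the robot and the scene stay as the last step left them, time stands still between calls to the robot, and variables do not carry over. Pictures are saved under pics/ and viewed, at most 10 in all, crops included, and the job is handed in when it is done.

Besides the shell and the picture viewer there is one more tool, called after "Emit:" as a command line: name --argument value ..., lists and objects as JSON in quotes. jog_arm: Moves the arm, as the interface text tells. Its arguments: {"type":"object","properties":{"steps":{"type":"array","items":{"type":"array","items":{"type":"array","items":{"type":"number"}}}},"grip_force":{"type":"number"}},"required":["steps"]}

```bash
mkdir -p pics; cat > h.py <<'E'
import numpy as np, cv2
from rig import readout, eyes, finish_job
from scipy.spatial.transform import Rotation as Rn
def grab(n):
    s=readout.get_state(); im=eyes.grab_frame(n); return s,im
def cam(n,s=None):
    c=eyes.camera_params(n)
    K=np.array([[c['fx'],0,c['cx']],[0,c['fy'],c['cy']],[0,0,1]])
    if 'R' in c: R=np.array(c['R']);t=np.array(c['t'])
    else:
        q=s['ee_rot'];T=np.eye(4);T[:3,:3]=Rn.from_quat([q[1],q[2],q[3],q[0]]).as_matrix();T[:3,3]=s['tcp_pos']
        M=np.linalg.inv(T@np.array(c['hand_eye']));R=M[:3,:3];t=M[:3,3]
    return K,R,t
def ray(c,px):
    K,R,t=c;d=R.T@np.linalg.solve(K,[px[0],px[1],1]);return -R.T@t,d
def onz(c,px,z):
    o,d=ray(c,px);return o+d*(z-o[2])/d[2]
def proj(c,X):
    K,R,t=c;p=K@(R@np.array(X)+t);return p[:2]/p[2]
def save(n,im): cv2.imwrite('pics/'+n,im[...,::-1])
E
python3 - <<'E'
from h import *
s,a=grab('scene');_,b=grab('top')
save('s0.png',a);save('t0.png',b)
np.savez('f0.npz',a=a,b=b)
s=readout.get_state();print(s)
for n in('scene','top'):
    K,R,t=cam(n);print(n,K[0,0],-R.T@t,R[2])
E
```

```text
{'clock': 0.1, 'q': array([ 1.12639824e+00,  3.00396859e-01,  1.52153651e+00,  2.15334190e-05,
        1.32071204e+00, -6.65960326e-02]), 'dq': array([ 0.00074008, -0.00182138, -0.00236147, -0.00068796, -0.00136605,
       -0.00071424]), 'joint_efforts': array([-1.66655231e-03, -5.44381607e+01, -3.62364364e+01, -2.09808068e-04,
        3.17255013e-03,  4.30571120e-06]), 'tcp_pos': array([0.20278471, 0.51101616, 0.2307809 ]), 'ee_rot': array([-1.43121803e-04,  1.87782180e-01,  9.82210556e-01, -5.06656219e-04]), 'contact_force': array([-0.24870173,  0.60576148,  0.03531522]), 'moment': array([ 0.0301679 ,  0.00642182, -0.0396832 ]), 'grip_force': 0.0, 'width': 0.08532509544049319}
scene 446.8575236250902 [ 0.96108704 -0.45938707  0.57532355] [-0.49994097  0.59907762 -0.62543188]
top 521.4797878019052 [ 0.46738515 -0.03087129  1.04024662] [ 0.16384479  0.02557391 -0.98615458]
```

View pics/s0.png

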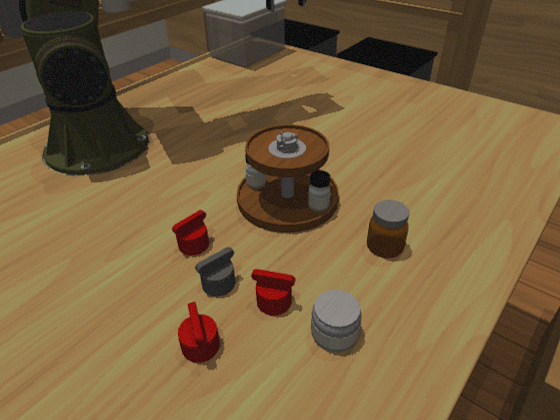

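View pics/t0.png

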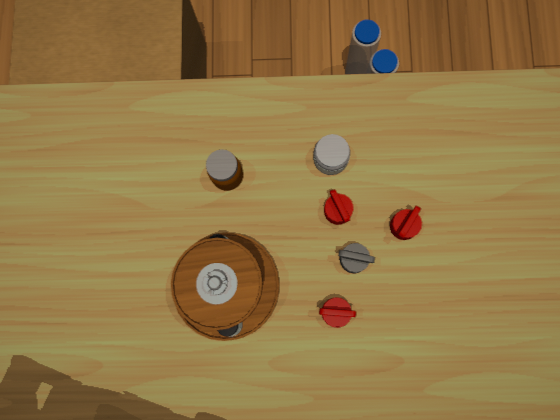

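Grey nut: top (355,257), scene (217,272). The look-alikes are the red nuts at top (339,208), (406,223) and (337,312), and the metal post on the stand at (217,284). I choose the grey one and check it in a close crop.

```bash
python3 - <<'E'
from h import *
f=np.load('f0.npz');b=f['b'];a=f['a']
r=lambda im,x,y,w,k:cv2.resize(im[y-w:y+w,x-w:x+w],(k,k),interpolation=cv2.INTER_CUBIC)
save('c0.png',np.hstack([r(b,355,257,33,390),r(b,217,284,33,390)]))
for n,im,bx in(('top',b,(325,230,385,280)),('scene',a,(190,240,245,300))):
    x0,y0,x1,y1=bx;c=im[y0:y1,x0:x1].astype(int)
    sat=c.max(2)-c.min(2); m=((sat<30)&(c.max(2)<170)).astype(np.uint8)
    k,l,st,ce=cv2.connectedComponentsWithStats(m);i=1+st[1:,4].argmax()
    v=c.max(2)[l==i];print(n,st[i],ce[i]+[x0,y0],np.percentile(v,[5,25,50,75,95]))
    if n=='top':
        # whole blob hull circle; 
        ys,xs=np.where(l==i);print(cv2.minAreaRect(np.stack([xs+x0,ys+y0],1).astype(np.float32)))
c=cam('top')
for z in(.039,.065): print(onz(c,(355,257),z))
print('post',onz(c,(215,283),.154), 'seat',onz(c,(217,284),.125))
# upper tray rim: wood ellipse centre
E
```

```text
top [ 14  13  35  30 737] [354.66350068 257.72862958] [ 47.  88. 105. 108. 111.]
((354.5768737792969, 257.1153564453125), (29.121761322021484, 30.785863876342773), 56.3099365234375)
scene [   5    7   41   50 1368] [217.23464912 273.        ] [31. 36. 41. 71. 85.]
[ 0.55622523 -0.13739818  0.039     ]
[ 0.55391827 -0.13463193  0.065     ]
post [0.50667136 0.11305952 0.154     ] seat [0.50615226 0.11424677 0.125     ]
```

View pics/c0.png

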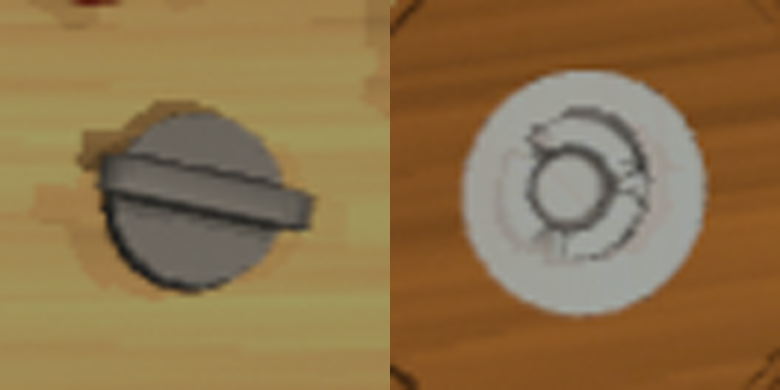

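```bash
cat >> h.py <<'E'
def Rt(s):
    q=s['ee_rot'];return Rn.from_quat([q[1],q[2],q[3],q[0]]).as_matrix()
def delta(target,heading=None):
    s=readout.get_state();R=Rt(s);d=R.T@(np.array(target)-s['tcp_pos']);h=np.degrees(np.arctan2(R[1,1],R[0,1]))
    print('shift',d.round(4),'heading y',h.round(2),'turn z',None if heading is None else np.radians(h-heading).round(4),'tilt',R[:,2].round(4),'q6',np.degrees(s['q'][5]).round(1),'pos',s['tcp_pos'].round(4))
E
python3 - <<'E'
from h import *
c=cam('top');p=lambda x,y,ox,oy:(ox+x/5.909-.5,oy+y/5.909-.5)
e1=onz(c,p(103,172,322,224),.065);e2=onz(c,p(313,212,322,224),.065)
print('fin',e1,e2,(e1+e2)/2,np.linalg.norm(e1-e2),np.degrees(np.arctan2(*(e2-e1)[1::-1])))
print('cap',onz(c,p(194,200,322,224),.036))
print('tip',onz(c,p(180,188,184,251),.154),'plate',onz(c,p(195,193,184,251),.126))
h=np.array(eyes.camera_params('wrist')['hand_eye']);print(h.round(3))
delta([.507,.113,.30],12)
E
```

```text
fin [ 0.56274386 -0.10500636  0.065     ] [ 0.5487572 -0.1705978  0.065    ] [ 0.55575053 -0.13780208  0.065     ] 0.06706611598487719 -102.03740530951274
cap [ 0.55585047 -0.1364107   0.036     ]
tip [0.50785714 0.11483225 0.154     ] plate [0.50758171 0.11497087 0.126     ]
[[-0.001 -0.947 -0.32   0.083]
 [ 1.    -0.001 -0.001 -0.001]
 [ 0.    -0.32   0.947 -0.144]
 [ 0.     0.     0.     1.   ]]
shift [-0.4296 -0.2578 -0.069 ] heading y 68.35 turn z 0.9835 tilt [-5.e-04 -9.e-04 -1.e+00] q6 -3.8 pos [0.2028 0.511  0.2308]
```

Emit:
jog_arm --steps '[[[-0.05, -0.03, -0.03, 0, 0, 0.18, 0], [-0.1, -0.06, -0.03, 0, 0, 0.36, 0], [-0.15, -0.09, -0.03, 0, 0, 0.54, 0], [-0.2, -0.12, -0.03, 0, 0, 0.72, 0], [-0.25, -0.15, -0.03, 0, 0, 0.88, 0]]]'

```text
clock: 0.72
tcp_pos: [0.3807, 0.2779, 0.2612]
ee_rot: [-0.0, 0.59, 0.807, -0.0]
contact_force: [-0.3, 1.5, -0.4]
width: 0.0853
grip_force: 0.0
```

```bash
python3 -c "
from h import *
delta([.507,.115,.26],12)"
```

```text
shift [-0.1935  0.0711  0.0012] heading y 17.62 turn z 0.0981 tilt [-1.e-04 -0.e+00 -1.e+00] q6 14.1 pos [0.3807 0.2779 0.2612]
```

Emit:
jog_arm --steps '[[[-0.05, 0.02, 0, 0, 0, 0.1, 0], [-0.1, 0.04, 0, 0, 0, 0.1, 0], [-0.15, 0.06, 0, 0, 0, 0.1, 0], [-0.193, 0.071, 0, 0, 0, 0.1, 0], [-0.193, 0.071, 0, 0, 0, 0.1, 0]]]'

```text
clock: 1.35
tcp_pos: [0.5078, 0.1156, 0.2606]
ee_rot: [-0.0, 0.629, 0.777, -0.0]
contact_force: [-0.2, 0.2, -1.4]
width: 0.0859
grip_force: 0.0
```

```bash
python3 - <<'E'
from h import *
s,w=grab('wrist');save('w0.png',w);np.save('w0.npy',w)
c=cam('wrist',s);print('tip at',proj(c,[.5077,.1149,.154]),'seat',proj(c,[.5077,.1149,.125]))
delta([.5558,-.137,.14],-12)
import pickle;pickle.dump(s,open('w0.pkl','wb'))
E
```

```text
tip at [286.26425593 207.84368219] seat [286.20897348 198.49405078]
shift [-0.2585 -0.0054  0.1207] heading y 12.08 turn z 0.4203 tilt [-1.1e-03 -1.0e-04 -1.0e+00] q6 -3.1 pos [0.5071 0.1169 0.2607]
```

View pics/w0.png

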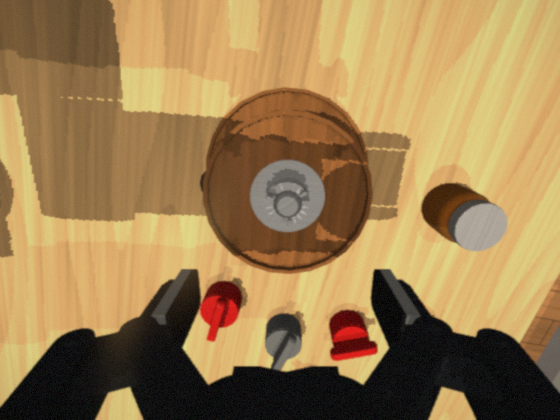

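```bash
python3 - <<'E'
from h import *
import pickle;s=pickle.load(open('w0.pkl','rb'));w=np.load('w0.npy')
c=cam('wrist',s);r=w[150:245,240:335].astype(int)
m=((r.max(2)-r.min(2)<18)&(r.max(2)>60)).astype(np.uint8)
m=cv2.morphologyEx(m,cv2.MORPH_CLOSE,np.ones((9,9)))
cn=max(cv2.findContours(m,0,1)[0],key=cv2.contourArea);e=cv2.fitEllipse(cv2.convexHull(cn));print(e)
d=(e[0][0]+240,e[0][1]+150);print('disc',d,onz(c,d,.126),'tip',onz(c,(287,204.5),.154))
E
```

```text
((47.20243835449219, 45.35247802734375), (70.19874572753906, 73.00933837890625), 90.9875259399414)
disc (287.2024383544922, 195.35247802734375) [0.50791655 0.11846359 0.126     ] tip [0.50768856 0.11804066 0.154     ]
```

Emit:
jog_arm --steps '[[[-0.055, 0, 0.02, 0, 0, 0.1, 0], [-0.11, 0, 0.04, 0, 0, 0.2, 0], [-0.165, -0.002, 0.06, 0, 0, 0.3, 0], [-0.22, -0.004, 0.08, 0, 0, 0.42, 0], [-0.258, -0.005, 0.1, 0, 0, 0.42, 0]]]'

```text
clock: 2.02
tcp_pos: [0.5566, -0.1363, 0.1606]
ee_rot: [-0.0, 0.777, 0.63, -0.0]
contact_force: [0.5, 0.4, -0.0]
width: 0.0851
grip_force: 0.0
```

```bash
python3 - <<'E'
from h import *
s,w=grab('wrist');save('w1.png',w);np.save('w1.npy',w)
c=cam('wrist',s);print('fin top at',proj(c,[.5558,-.137,.065]))
delta([.5558,-.137,.14],-12)
import pickle;pickle.dump(s,open('w1.pkl','wb'))
E
```

```text
fin top at [285.16487456 211.79365479]
shift [ 0.0022 -0.0006  0.0178] heading y -11.98 turn z 0.0003 tilt [-3.2e-03  2.0e-04 -1.0e+00] q6 -5.7 pos [ 0.556  -0.1393  0.1578]
```

View pics/w1.png

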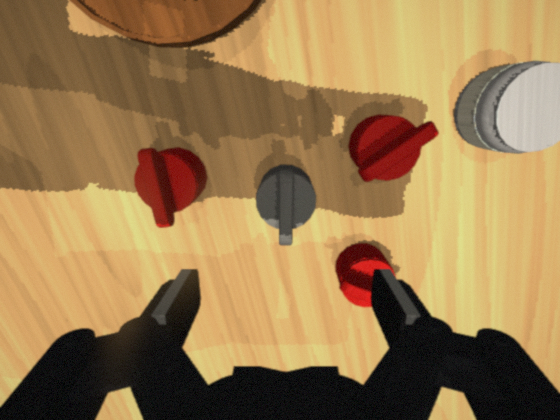

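Emit:
jog_arm --steps '[[[0, 0, 0, 0, 0, 0, 0.5], [0, 0, 0, 0, 0, 0, 0.5], [0, 0, 0, 0, 0, 0, 0.5]]]'

```text
clock: 2.45
tcp_pos: [0.5568, -0.1342, 0.162]
ee_rot: [0.0, 0.776, 0.631, 0.0]
contact_force: [-0.2, -0.5, 0.4]
width: 0.0424
grip_force: 0.0
```

```bash
python3 - <<'E'
from h import *
for i in range(3):
    s,w=grab('wrist');c=cam('wrist',s);print(s['tcp_pos'].round(4),Rt(s)[:,2].round(4))
x0,y0=250,155
r=w[y0:255,x0:325]
save('c1.png',cv2.resize(r,None,fx=6,fy=6,interpolation=cv2.INTER_CUBIC)[:600])
g=r.astype(int);m=((g.max(2)-g.min(2)<22)).astype(np.uint8)
k,l,st,ce=cv2.connectedComponentsWithStats(m);i=1+st[1:,4].argmax();print(st[i],ce[i]+[x0,y0])
print(s['width'])
np.save('w2.npy',w);import pickle;pickle.dump(s,open('w2.pkl','wb'))
for px in((286,168),(286,235),(286,202)):print(onz(c,px,.065))
E
```

```text
[ 0.5568 -0.1342  0.162 ] [ 1.e-03 -2.e-04 -1.e+00]
[ 0.5567 -0.1344  0.1619] [ 9.e-04 -2.e-04 -1.e+00]
[ 0.5567 -0.1346  0.1618] [ 8.e-04 -2.e-04 -1.e+00]
[   7   12   58   78 3048] [285.55839895 200.26377953]
0.04273416701513994
[ 0.56428883 -0.09934234  0.065     ]
[ 0.55229209 -0.15675833  0.065     ]
[ 0.55842503 -0.12740631  0.065     ]
```

View pics/c1.png

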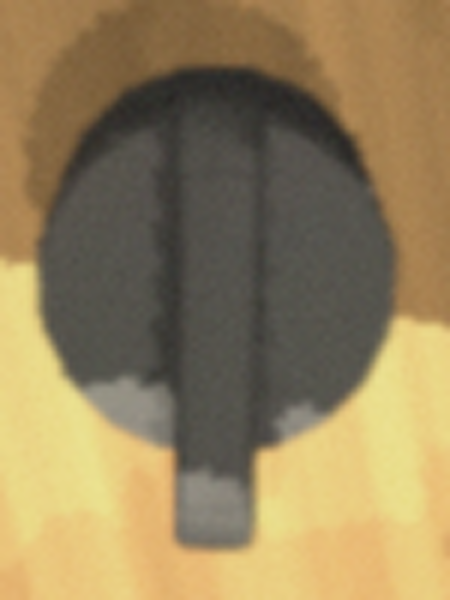

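```bash
python3 - <<'E'
from h import *
import pickle;s=pickle.load(open('w2.pkl','rb'));c=cam('wrist',s)
for px in((286,183.7),(285.6,244.5)):print(onz(c,px,.065))
# cap top: widest row ~ y 155+265/6, bottom ~155+450/6
a=onz(c,(256.8,200),.039);b=onz(c,(315.6,200),.039);d=onz(c,(285.8,229.5),.039);print(a,b,(a+b)/2,np.linalg.norm(a-b),d)
delta([.557,-.137,.044],-12)
E
```

```text
[ 0.5616353  -0.11204205  0.065     ]
[ 0.55009474 -0.16555639  0.065     ]
[ 0.53082106 -0.12778987  0.039     ] [ 0.58407796 -0.13897323  0.039     ] [ 0.55744951 -0.13338155  0.039     ] 0.05441842384356632 [ 0.55105491 -0.16213303  0.039     ]
shift [-0.002   0.0007  0.1177] heading y -11.81 turn z 0.0033 tilt [ 6.e-04 -2.e-04 -1.e+00] q6 -5.5 pos [ 0.5567 -0.1348  0.1617]
```

Emit:
jog_arm --steps '[[[0, 0, 0.03, 0, 0, 0, 0.5], [-0.001, 0, 0.06, 0, 0, 0, 0.5], [-0.001, 0, 0.085, 0, 0, 0, 0.5], [-0.001, 0, 0.1, 0, 0, 0, 0.5], [-0.001, 0, 0.105, 0, 0, 0, 0.5]]]'

```text
clock: 3.22
tcp_pos: [0.5563, -0.1362, 0.0558]
ee_rot: [-0.0, 0.776, 0.63, -0.0]
contact_force: [1.0, -0.2, 0.5]
width: 0.0429
grip_force: 0.0
```

```bash
python3 -c "
from h import *
s,w=grab('wrist');s,w=grab('wrist');print(s['contact_force'].round(2))
delta([.557,-.1355,.044],-12)"
```

```text
[-1.18  0.37 -0.24]
shift [0.001  0.0003 0.0125] heading y -11.85 turn z 0.0026 tilt [ 2.e-04 -1.e-04 -1.e+00] q6 -5.6 pos [ 0.5565 -0.1364  0.0565]
```

Lower, then close gently.

Emit:
jog_arm --steps '[[[0, 0, 0.006, 0, 0, 0, 0.5], [0, 0, 0.012, 0, 0, 0, 0.5], [0, 0, 0.012, 0, 0, 0, 1], [0, 0, 0.012, 0, 0, 0, 1], [0, 0, 0.012, 0, 0, 0, 1]]]' --grip_force 40

```text
clock: 3.95
tcp_pos: [0.5564, -0.1364, 0.0444]
ee_rot: [0.0, 0.776, 0.63, 0.0]
contact_force: [0.6, 0.4, -1.0]
width: 0.0111
grip_force: 41.8
```

Emit:
jog_arm --steps '[[[0, 0, 0, 0, 0, 0, 1], [0, 0, 0, 0, 0, 0, 1]]]'

```text
clock: 4.2
tcp_pos: [0.5564, -0.1364, 0.0444]
ee_rot: [0.0, 0.776, 0.63, 0.0]
contact_force: [-0.5, -0.8, -0.6]
width: 0.011
grip_force: 42.0
```

Emit:
jog_arm --steps '[[[0, 0, -0.03, 0, 0, 0, 1], [0, 0, -0.08, 0, 0, 0, 1], [0, 0, -0.13, 0, 0, 0, 1], [0, 0, -0.18, 0, 0, 0, 1], [0, 0, -0.2, 0, 0, 0, 1]]]' --grip_force 60

```text
clock: 4.82
tcp_pos: [0.5569, -0.1365, 0.2476]
ee_rot: [0.002, 0.776, 0.63, 0.001]
contact_force: [0.5, -0.3, -1.9]
width: 0.0103
grip_force: 61.7
```

```bash
python3 -c "
from h import *
delta([.5077,.1156,.235],33);print(readout.get_state()['contact_force'])"
```

```text
shift [ 0.2367 -0.1     0.0121] heading y -11.86 turn z -0.7829 tilt [ 0.0041 -0.0013 -1.    ] q6 -5.6 pos [ 0.5569 -0.1365  0.2476]
[ 0.49510662 -0.33435412 -1.93642296]
```

Emit:
jog_arm --steps '[[[0.05, -0.02, 0, 0, 0, -0.15, 1], [0.1, -0.042, 0, 0, 0, -0.31, 1], [0.15, -0.063, 0, 0, 0, -0.47, 1], [0.2, -0.084, 0, 0, 0, -0.63, 1], [0.237, -0.1, 0, 0, 0, -0.785, 1]]]'

```text
clock: 5.45
tcp_pos: [0.5065, 0.118, 0.2444]
ee_rot: [0.0, 0.474, 0.881, 0.0]
contact_force: [0.7, 0.4, -0.4]
width: 0.0105
grip_force: 61.8
```

Emit:
jog_arm --steps '[[[0, 0, 0, 0, 0, 0, 1], [0, 0, 0, 0, 0, 0, 1], [0, 0, 0, 0, 0, 0, 1]]]'

```text
clock: 5.82
tcp_pos: [0.5074, 0.1152, 0.2442]
ee_rot: [-0.0, 0.477, 0.879, -0.0]
contact_force: [-0.4, -0.2, 0.0]
width: 0.0107
grip_force: 61.8
```

```bash
python3 - <<'E'
from h import *
s,a=grab('scene');s,b=grab('top');s,w=grab('wrist')
x,y=proj(cam('scene'),[.5077,.1156,.19]).astype(int);u,v=proj(cam('top'),[.5077,.1156,.19]).astype(int)
r=lambda im,x,y,w:cv2.resize(im[max(0,y-w):y+w,max(0,x-w):x+w],(400,400),interpolation=cv2.INTER_CUBIC)
print(x,y,u,v)
save('c2.png',np.hstack([r(a,x,y,60),r(w,290,215,100)]))
delta([.5077,.1156,.2],33)
E
```

```text
285 116 209 281
shift [-0.0001  0.0004  0.0442] heading y 33.03 turn z 0.0006 tilt [-1.e-04 -1.e-04 -1.e+00] q6 -24.2 pos [0.5073 0.1154 0.2442]
```

View pics/c2.png

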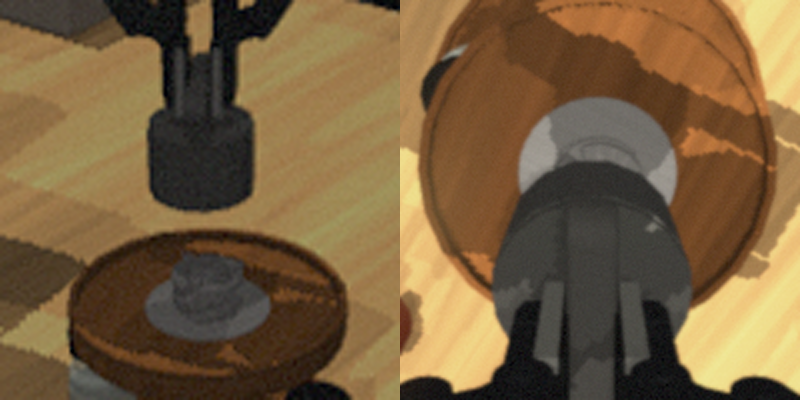

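```bash
python3 - <<'E'
from h import *
cs=cam('scene');f=lambda x,y:(285-60+x/3.333-.5,116-60+y/3.333-.5)
for z in(.125,.15,.2,.24):print(z,proj(cs,[.5077,.1156,z]))
print('nut px',f(201,150),'post',f(207.5,285))
R=cs[1];print('right',R[0])
n=onz(cs,f(201,165),.222)
p=onz(cs,f(207.5,285),.14);u=R[0]
print('lateral nut-post',(n-p)@u,n,p)
s=readout.get_state();cw=cam('wrist',s);g=lambda x,y:(290-100+(x-400)/2-.25,215-100+y/2-.25)
n=onz(cw,g(592.5,270),.239);p=onz(cw,g(598.5,177),.126);Rt_=Rt(s);print('wrist: nut-post along tool y',(n-p)@Rt_[:,1],n,p)
print(Rt_[:,:2].round(3))
for x in(493,692):print(onz(cw,g(x,270),.239))
E
```

```text
0.125 [285.37637504 146.91533705]
0.15 [285.25822547 135.46012822]
0.2 [285.008172   111.21615722]
0.24 [284.79370882  90.42284811]
nut px (284.8060306030603, 100.504500450045) post (286.7562256225623, 141.0085508550855)
right [ 0.7785644   0.62719347 -0.02158297]
lateral nut-post -0.004888852184843965 [0.51972523 0.09996205 0.222     ] [0.51193768 0.11460212 0.14      ]
wrist: nut-post along tool y -0.002969017141579836 [0.50182255 0.12240431 0.239     ] [0.50897126 0.11683785 0.126     ]
[[-0.545  0.838]
 [ 0.838  0.545]
 [-0.    -0.   ]]
[0.47898473 0.10757935 0.239     ]
[0.5246586  0.13722812 0.239     ]
```

Emit:
jog_arm --steps '[[[0, 0.002, 0.015, 0, 0, 0, 1], [0.0005, 0.0025, 0.03, 0, 0, 0, 1], [0.0005, 0.0025, 0.042, 0, 0, 0, 1], [0.0005, 0.0025, 0.042, 0, 0, 0, 1], [0.0005, 0.0025, 0.042, 0, 0, 0, 1]]]'

```text
clock: 6.6
tcp_pos: [0.5092, 0.1179, 0.2026]
ee_rot: [0.0, 0.476, 0.879, 0.0]
contact_force: [0.5, -0.3, -0.3]
width: 0.0107
grip_force: 61.8
```

Emit:
jog_arm --steps '[[[0, 0, 0.003, 0, 0, 0, 1], [0, 0, 0.006, 0, 0, 0, 1], [0, 0, 0.008, 0, 0, 0, 1], [0, 0, 0.008, 0, 0, 0, 1]]]'

```text
clock: 7.1
tcp_pos: [0.509, 0.1179, 0.1942]
ee_rot: [-0.0, 0.476, 0.879, -0.0]
contact_force: [1.2, -0.1, -1.1]
width: 0.011
grip_force: 61.8
```

Emit:
jog_arm --steps '[[[0, 0, 0.001, 0, 0, 0, 1], [0, 0, 0.002, 0, 0, 0, 1], [0, 0, 0.003, 0, 0, 0, 1], [0, 0, 0.004, 0, 0, 0, 1], [0, 0, 0.004, 0, 0, 0, 1]]]'

```text
clock: 7.72
tcp_pos: [0.509, 0.1178, 0.1901]
ee_rot: [-0.0, 0.476, 0.879, -0.0]
contact_force: [-0.3, -0.9, -1.4]
width: 0.0105
grip_force: 61.8
```

Emit:
jog_arm --steps '[[[0, 0, 0.0005, 0, 0, 0, 1], [0, 0, 0.001, 0, 0, 0, 1], [0, 0, 0.0015, 0, 0, 0, 1], [0, 0, 0.002, 0, 0, 0, 1], [0, 0, 0.002, 0, 0, 0, 1]]]'

```text
clock: 8.35
tcp_pos: [0.5093, 0.1179, 0.1894]
ee_rot: [0.001, 0.476, 0.879, 0.0]
contact_force: [-2.9, -1.6, 10.7]
width: 0.0108
grip_force: 63.5
```

Emit:
jog_arm --steps '[[[0, -0.0003, -0.0006, 0, 0, -0.08, 1], [0, -0.0003, -0.0006, 0, 0, -0.16, 1], [0, -0.0003, -0.0006, 0, 0, -0.24, 1], [0, -0.0003, -0.0006, 0, 0, -0.32, 1], [0, -0.0003, -0.0006, 0, 0, -0.4, 1]]]'

```text
clock: 8.98
tcp_pos: [0.5091, 0.1179, 0.1895]
ee_rot: [0.001, 0.291, 0.957, 0.0]
contact_force: [-0.4, 0.0, 4.8]
width: 0.0105
grip_force: 62.6
```

```bash
cat > st.py <<'E'
from h import *
s=readout.get_state();print(s['contact_force'].round(1),s['moment'].round(2));delta([.509,.1179,.1894],33)
E
python3 st.py
```

```text
[-0.4  0.   4.8] [-0.06  0.09 -0.05]
shift [ 0.0001 -0.0001  0.0001] heading y 56.18 turn z 0.4046 tilt [ 1.4e-03  5.0e-04 -1.0e+00] q6 -47.2 pos [0.5091 0.1179 0.1895]
```

Well aligned, with 5 N of push. I keep turning backward.

Emit:
jog_arm --steps '[[[0, 0, 0, 0, 0, -0.08, 1], [0, 0, 0, 0, 0, -0.16, 1], [0, 0, 0, 0, 0, -0.24, 1], [0, 0, 0, 0, 0, -0.32, 1], [0, 0, 0, 0, 0, -0.4, 1]]]'

```text
clock: 9.6
tcp_pos: [0.5091, 0.1179, 0.1895]
ee_rot: [0.001, 0.095, 0.995, 0.0]
contact_force: [-0.1, 0.3, 5.3]
width: 0.0108
grip_force: 62.6
```

```bash
python3 st.py
```

```text
[-0.1  0.3  5.3] [-0.05  0.02 -0.06]
shift [ 0.0001 -0.      0.0001] heading y 79.1 turn z 0.8046 tilt [ 1.5e-03  5.0e-04 -1.0e+00] q6 -70.1 pos [0.5091 0.1179 0.1895]
```

Emit:
jog_arm --steps '[[[0, 0, 0, 0, 0, -0.08, 1], [0, 0, 0, 0, 0, -0.16, 1], [0, 0, 0, 0, 0, -0.24, 1], [0, 0, 0, 0, 0, -0.32, 1], [0, 0, 0, 0, 0, -0.4, 1]]]'

```text
clock: 10.22
tcp_pos: [0.5091, 0.1179, 0.1895]
ee_rot: [0.001, -0.105, 0.995, 0.0]
contact_force: [-0.1, -0.9, 5.4]
width: 0.0108
grip_force: 62.6
```

```bash
python3 st.py
```

```text
[-0.1 -0.9  5.4] [-0.02  0.01 -0.08]
shift [0.0001 0.     0.0001] heading y 102.02 turn z 1.2046 tilt [ 1.5e-03  5.0e-04 -1.0e+00] q6 -93.0 pos [0.5091 0.1179 0.1895]
```

Emit:
jog_arm --steps '[[[0, 0, 0, 0, 0, -0.08, 1], [0, 0, 0, 0, 0, -0.16, 1], [0, 0, 0, 0, 0, -0.24, 1], [0, 0, 0, 0, 0, -0.32, 1], [0, 0, 0, 0, 0, -0.4, 1]]]'

```text
clock: 10.85
tcp_pos: [0.5088, 0.118, 0.1889]
ee_rot: [0.0, -0.3, 0.954, 0.0]
contact_force: [0.0, 2.8, -0.6]
width: 0.0108
grip_force: 61.8
```

```bash
python3 st.py
```

```text
[ 0.   2.8 -0.6] [ 0.74 -0.21 -0.05]
shift [-0.0001 -0.0002 -0.0005] heading y 124.94 turn z 1.6046 tilt [ 3.e-04  7.e-04 -1.e+00] q6 -115.9 pos [0.5088 0.118  0.1889]
```

The push has gone, so the pins are over the mouths. Lower without turning.

Emit:
jog_arm --steps '[[[0, 0, 0.001, 0, 0, 0, 1], [0, 0, 0.002, 0, 0, 0, 1], [0, 0, 0.003, 0, 0, 0, 1], [0, 0, 0.003, 0, 0, 0, 1]]]'

```text
clock: 11.35
tcp_pos: [0.5089, 0.118, 0.1858]
ee_rot: [0.0, -0.299, 0.954, 0.0]
contact_force: [3.5, 5.5, -0.4]
width: 0.0107
grip_force: 61.9
```

```bash
python3 st.py
```

```text
[ 3.5  5.5 -0.4] [ 1.1  -0.68 -0.13]
shift [ 0.     -0.0001 -0.0036] heading y 124.74 turn z 1.6012 tilt [ 7.e-04  7.e-04 -1.e+00] q6 -115.7 pos [0.5089 0.118  0.1858]
```

Emit:
jog_arm --steps '[[[-0.0004, 0.0002, 0.001, 0, 0, 0, 1], [-0.0004, 0.0002, 0.002, 0, 0, 0, 1], [-0.0004, 0.0002, 0.003, 0, 0, 0, 1], [-0.0004, 0.0002, 0.003, 0, 0, 0, 1]]]'

```text
clock: 11.85
tcp_pos: [0.509, 0.1181, 0.1827]
ee_rot: [0.0, -0.299, 0.954, 0.0]
contact_force: [2.3, 4.6, -1.1]
width: 0.0108
grip_force: 61.9
```

```bash
python3 st.py
```

```text
[ 2.3  4.6 -1.1] [ 0.96 -0.71 -0.13]
shift [ 0.0001 -0.0002 -0.0067] heading y 124.78 turn z 1.6019 tilt [-0.e+00  1.e-04 -1.e+00] q6 -115.7 pos [0.509  0.1181 0.1827]
```

Emit:
jog_arm --steps '[[[-0.0002, 0.0002, 0.0005, 0, 0, 0, 1], [-0.0004, 0.0003, 0.001, 0, 0, 0, 1], [-0.0004, 0.0003, 0.0015, 0, 0, 0, 1], [-0.0004, 0.0003, 0.0015, 0, 0, 0, 1]]]'

```text
clock: 12.35
tcp_pos: [0.5091, 0.1185, 0.1814]
ee_rot: [0.0, -0.299, 0.954, -0.0]
contact_force: [2.8, 1.6, 4.5]
width: 0.0108
grip_force: 62.4
```

```bash
python3 st.py
```

```text
[2.8 1.6 4.5] [ 0.4  -0.35 -0.1 ]
shift [ 0.0004 -0.0004 -0.008 ] heading y 124.79 turn z 1.602 tilt [ 1.e-04 -2.e-04 -1.e+00] q6 -115.7 pos [0.5091 0.1185 0.1814]
```

The nut has dropped to 12 mm above the seat, on the thread. Now forward at 4.54 mm per rad.

Emit:
jog_arm --steps '[[[0, 0, 0.0004, 0, 0, 0.08, 1], [0, 0, 0.0007, 0, 0, 0.16, 1], [0, 0, 0.0011, 0, 0, 0.24, 1], [0, 0, 0.0015, 0, 0, 0.32, 1], [0, 0, 0.0018, 0, 0, 0.4, 1]]]'

```text
clock: 12.98
tcp_pos: [0.5088, 0.1183, 0.1796]
ee_rot: [-0.0, -0.102, 0.995, -0.0]
contact_force: [-0.8, -0.3, 6.3]
width: 0.0104
grip_force: 62.6
```

```bash
python3 st.py
```

```text
[-0.8 -0.3  6.3] [-0.03  0.21  0.05]
shift [-0.0001 -0.0004 -0.0098] heading y 101.73 turn z 1.1995 tilt [-9.e-04 -8.e-04 -1.e+00] q6 -92.6 pos [0.5088 0.1183 0.1796]
```

Running nicely.

Emit:
jog_arm --steps '[[[0, 0, 0.0005, 0, 0, 0.13, 1], [0, 0, 0.0011, 0, 0, 0.26, 1], [0, 0, 0.0017, 0, 0, 0.39, 1], [0, 0, 0.0023, 0, 0, 0.52, 1], [0, 0, 0.0029, 0, 0, 0.65, 1]]]'

```text
clock: 13.6
tcp_pos: [0.5088, 0.1184, 0.1767]
ee_rot: [-0.0, 0.222, 0.975, -0.0]
contact_force: [-1.8, 0.1, 6.3]
width: 0.0107
grip_force: 62.6
```

```bash
python3 st.py
```

```text
[-1.8  0.1  6.3] [0.13 0.17 0.01]
shift [-0.0003 -0.0003 -0.0127] heading y 64.39 turn z 0.5479 tilt [-9.e-04 -6.e-04 -1.e+00] q6 -55.3 pos [0.5088 0.1184 0.1767]
```

Emit:
jog_arm --steps '[[[0, 0, 0.0005, 0, 0, 0.13, 1], [0, 0, 0.0011, 0, 0, 0.26, 1], [0, 0, 0.0017, 0, 0, 0.39, 1], [0, 0, 0.0023, 0, 0, 0.52, 1], [0, 0, 0.0029, 0, 0, 0.65, 1]]]'

```text
clock: 14.22
tcp_pos: [0.5089, 0.1183, 0.1737]
ee_rot: [-0.0, 0.521, 0.853, -0.0]
contact_force: [-0.4, 1.2, 5.1]
width: 0.0106
grip_force: 62.5
```

```bash
python3 st.py
```

```text
[-0.4  1.2  5.1] [0.13 0.1  0.05]
shift [-0.0004 -0.0001 -0.0157] heading y 27.15 turn z -0.1021 tilt [-7.e-04 -6.e-04 -1.e+00] q6 -18.1 pos [0.5089 0.1183 0.1737]
```

Emit:
jog_arm --steps '[[[0, 0, 0.0004, 0, 0, 0.1, 1], [0, 0, 0.0009, 0, 0, 0.2, 1], [0, 0, 0.0014, 0, 0, 0.3, 1], [0, 0, 0.0018, 0, 0, 0.4, 1], [0, 0, 0.0023, 0, 0, 0.5, 1]]]'

```text
clock: 14.85
tcp_pos: [0.5089, 0.1183, 0.1714]
ee_rot: [-0.0, 0.716, 0.698, -0.001]
contact_force: [0.1, 0.2, 1.8]
width: 0.0109
grip_force: 62.2
```

```bash
python3 st.py
```

```text
[0.1 0.2 1.8] [ 0.03 -0.02 -0.01]
shift [-0.0004  0.0001 -0.018 ] heading y -1.44 turn z -0.6011 tilt [-8.e-04 -7.e-04 -1.e+00] q6 10.5 pos [0.5089 0.1183 0.1714]
```

Emit:
jog_arm --steps '[[[0, 0, 0.0005, 0, 0, 0.08, 1], [0, 0, 0.0008, 0, 0, 0.16, 1], [0, 0, 0.0012, 0, 0, 0.24, 1], [0, 0, 0.0016, 0, 0, 0.32, 1], [0, 0, 0.002, 0, 0, 0.4, 1]]]'

```text
clock: 15.48
tcp_pos: [0.5086, 0.1183, 0.169]
ee_rot: [-0.0, 0.84, 0.542, -0.001]
contact_force: [-0.8, 0.7, 2.1]
width: 0.0105
grip_force: 62.1
```

```bash
python3 st.py
```

```text
[-0.8  0.7  2.1] [0.01 0.04 0.02]
shift [-0.0002  0.0005 -0.0204] heading y -24.32 turn z -1.0005 tilt [-1.8e-03 -8.0e-04 -1.0e+00] q6 33.4 pos [0.5086 0.1183 0.169 ]
```

Emit:
jog_arm --steps '[[[0, 0, 0, 0, 0, 0.07, 1], [0, 0, 0, 0, 0, 0.14, 1], [0, 0, 0, 0, 0, 0.21, 1], [0, 0, 0, 0, 0, 0.28, 1], [0, 0, 0, 0, 0, 0.35, 1]]]'

```text
clock: 16.1
tcp_pos: [0.5086, 0.1183, 0.169]
ee_rot: [0.0, 0.922, 0.388, -0.001]
contact_force: [-1.5, -0.1, 1.4]
width: 0.011
grip_force: 62.1
```

```bash
python3 st.py
```

```text
[-1.5 -0.1  1.4] [0.1  0.12 0.01]
shift [-0.      0.0005 -0.0204] heading y -44.36 turn z -1.3501 tilt [-1.8e-03 -8.0e-04 -1.0e+00] q6 53.5 pos [0.5086 0.1183 0.169 ]
```

Emit:
jog_arm --steps '[[[0, 0, 0, 0, 0, 0.05, 1], [0, 0, 0, 0, 0, 0.1, 1], [0, 0, 0, 0, 0, 0.15, 1], [0, 0, 0, 0, 0, 0.15, 1]]]'

```text
clock: 16.6
tcp_pos: [0.5086, 0.1183, 0.1689]
ee_rot: [0.0, 0.948, 0.319, -0.001]
contact_force: [-1.6, -0.3, 0.5]
width: 0.0109
grip_force: 61.8
```

```bash
python3 st.py
```

```text
[-1.6 -0.3  0.5] [-0.05  0.16  0.01]
shift [ 0.0001  0.0006 -0.0205] heading y -52.8 turn z -1.4976 tilt [-1.9e-03 -8.0e-04 -1.0e+00] q6 61.9 pos [0.5086 0.1183 0.1689]
```

Emit:
jog_arm --steps '[[[0, 0, 0.0002, 0, 0, 0.05, 1], [0, 0, 0.0004, 0, 0, 0.1, 1], [0, 0, 0.0006, 0, 0, 0.15, 1], [0, 0, 0.0008, 0, 0, 0.2, 1], [0, 0, 0.0011, 0, 0, 0.25, 1]]]'

```text
clock: 17.23
tcp_pos: [0.5085, 0.1183, 0.1679]
ee_rot: [0.0, 0.98, 0.198, -0.001]
contact_force: [-2.1, -0.6, 1.1]
width: 0.0106
grip_force: 61.9
```

```bash
python3 st.py
```

```text
[-2.1 -0.6  1.1] [0.02 0.36 0.14]
shift [ 0.0002  0.0006 -0.0215] heading y -67.15 turn z -1.748 tilt [-2.e-03 -7.e-04 -1.e+00] q6 76.3 pos [0.5085 0.1183 0.1679]
```

Emit:
jog_arm --steps '[[[0, 0, 0.0002, 0, 0, 0.04, 1], [0, 0, 0.0004, 0, 0, 0.08, 1], [0, 0, 0.0006, 0, 0, 0.13, 1], [0, 0, 0.0006, 0, 0, 0.13, 1]]]'

```text
clock: 17.73
tcp_pos: [0.5086, 0.1184, 0.1674]
ee_rot: [0.0, 0.991, 0.135, -0.001]
contact_force: [-2.8, -2.0, -0.5]
width: 0.0106
grip_force: 61.8
```

```bash
python3 st.py
```

```text
[-2.8 -2.  -0.5] [-0.03  0.48 -0.  ]
shift [ 0.0002  0.0006 -0.022 ] heading y -74.52 turn z -1.8767 tilt [-1.6e-03 -5.0e-04 -1.0e+00] q6 83.6 pos [0.5086 0.1184 0.1674]
```

Emit:
jog_arm --steps '[[[0, 0, 0.0003, 0, 0, 0.08, 1], [0, 0, 0.0003, 0, 0, 0.08, 1], [0, 0, 0.0003, 0, 0, 0.08, 0.5], [0, 0, 0.0003, 0, 0, 0.08, 0.5], [0, 0, 0.0003, 0, 0, 0.08, 0.5]]]'

```text
clock: 18.35
tcp_pos: [0.5093, 0.1186, 0.1677]
ee_rot: [-0.0, 0.996, 0.095, 0.0]
contact_force: [0.1, 0.1, -0.6]
width: 0.0429
grip_force: 0.0
```

Emit:
jog_arm --steps '[[[0, 0, -0.01, 0, 0, 0, 0.5], [0, 0, -0.04, 0, 0, 0, 0.5], [0, 0, -0.08, 0, 0, 0, 0.5], [0, 0, -0.1, 0, 0, 0, 0.5], [0, 0, -0.1, 0, 0, 0, 0.5]]]'

```text
clock: 18.98
tcp_pos: [0.5096, 0.1187, 0.2692]
ee_rot: [-0.0, 0.996, 0.094, 0.002]
contact_force: [-0.2, -0.1, -1.3]
width: 0.0428
grip_force: 0.0
```

```bash
python3 st.py; python3 - <<'E'
from h import *
s,a=grab('scene');s,w=grab('wrist');f=np.load('f0.npz')['a']
r=lambda im,x,y,w:cv2.resize(im[y-w:y+w,x-w:x+w],(400,400),interpolation=cv2.INTER_CUBIC)
save('c3.png',np.hstack([r(a,286,145,50),r(f,286,145,50)]))
E
```

```text
[-0.2 -0.1 -1.3] [-0.02 -0.02 -0.02]
shift [-0.001   0.0006  0.0798] heading y -79.17 turn z -1.9578 tilt [ 3.3e-03  6.0e-04 -1.0e+00] q6 88.3 pos [0.5096 0.1187 0.2692]
```

View pics/c3.png

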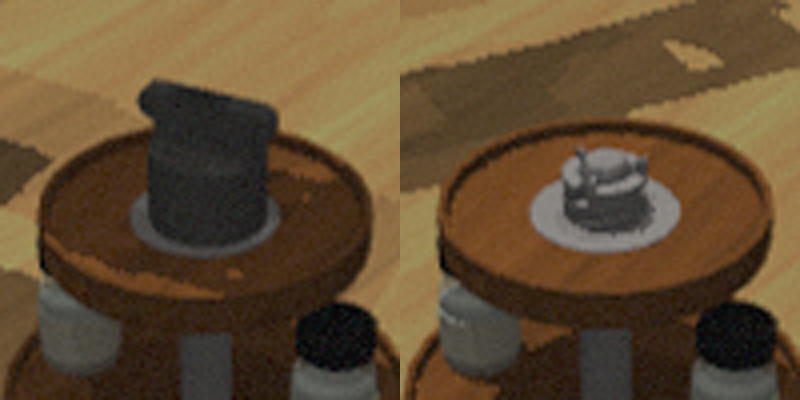

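The picture shows the nut upright on the upper tray, which sits about 1 px (about 2.5 mm) lower than before: disc front edge at crop y 256 against 252. That agrees with the TCP height, and the jars are unmoved. I hand in.

```bash
python3 -c "
from h import *
print(finish_job())"
```

```text
the job is handed in; nothing more can be done
None
```

I screwed the grey wing nut onto the post, tightened it until the tray was pressed about 2 to 2.5 mm down (my estimate), let go, and handed the job in at about 19 s; I was not shown the judgement.

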